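# Hang the thimble basket and hold the turntable at its show position

### The arm

A 7-joint arm with a two-finger parallel gripper is mounted at the origin on the work surface. World frame = base frame: x ahead of the robot, y to its left, z up, the work surface at z = 0. Lengths are in m, angles in rad, forces in N, time in s.
With the tool pointing down it reaches from about 0.4 to 0.85 m from the base axis. Payload 10.4 kg.
Tool frame: the origin (TCP) lies at the very end of the fingers, on their centre line; the grasp point (between the pads) lies 19 mm behind it; z points along the fingers, y is the line along which they close (so a half turn about z gives the same grasp; the last joint's range is limited). The gripper opens to 87 mm and grips with 3 to 60 N. Pads are 19 mm wide; open, the fingers measure 117 mm over their backs; the gripper's body (75 mm by 190 mm) begins 51 mm behind the grasp point.
Start: joints at [-1.371, 0.332, -0.065, 1.46, 0.022, 1.35, -0.088], TCP at [0.138, 0.61, 0.223] pointing down, gripper open.
Joint ranges: [-2.6, 2.6], [-0.5, 2.12], [-1.47, 1.34], [0.16, 2.42], [-1.27, 4.41], [0.06, 2.06], [-2.6, 2.6]. Speed limits (rad/s): [2.22, 2.22, 2.79, 2.79, 3.14, 3.14, 3.14].

### API

Orientations are given as a unit quaternion [x, y, z, w].
In Python, from bench import status, camera, order gives the robot as it stands.
- The arm moves only by the tool jog_arm, never from a script. Its argument "plan" is a list of rows, each a list of 7 numbers: the turn, a rotation vector about the tool's x, y, z in rad, then the shift along the tool's x, y, z in mm, then the opening, from -1 (shut) to 1 (fully open). A call has 1 to 12 rows; each row is the pose to reach, as a shift and turn from the pose commanded when the call began, along the tool's axes at that moment; what a row does not reach only later rows make up. A row lasts 1/10 s, in which the tool goes at most 50 mm and 8.59 degrees, less where a joint would pass 70% of its speed; a pose out of reach is approached as far as the arm can. A call with a gripper value outside its range is refused whole. The fingers move at their own pace and stop on an object; "squeeze" is the grip in N (left out, the last holds). Time passes only in rows, so rows that repeat a pose let the fingers close. It gives the time, the measured TCP pose, the force, the opening and the grip force at its end, in the units of the state.
- status.read_state(): the state, without advancing time (a new reading comes with each control period).
- camera(name): name is "scene" or "top"; returns a dict with "image" (480x640x3 uint8, red, green, blue), "z_map" (480x640 float32, m along the optical axis (not along the pixel's ray), 0 where there is no reading), "fx", "fy", "cx", "cy" (pixels), "world_from_camera" (4x4, takes a point from camera to world coordinates). Camera axes: x right, y down, z forward; pixel columns grow to the right and rows downward; lengths in m; the calibration is good to about 2 mm. A picture is of the moment at which its call begins.
- order.close_job(): hands the job in; it is judged then, once.
The state is a dict: "time": time; "joint_positions": joint angles; "joint_vel": joint speeds; "joint_torque": joint torques, N m; "ee_pos": TCP position; "eef_rot": TCP orientation; "ft_force": force on the tool from outside, world axes, zero at the start; "torque": the same for the moment, N m; "width": finger opening in m; "grip_force": force on a finger pad.
Only numpy, scipy, OpenCV 4.12 (cv2) and the standard library are available. Lean on these libraries where they do the work, as an engineer would, in place of code of your own. Each camera call takes 0.05 s, during which the arm holds its last target. There are 200 camera calls.

### The job

Take the little basket with the aluminium thimble in it, hang it, thimble and all, by its handle on the hook that stands on the turntable, and let go of it. Then press the spring plunger beside the turntable half way down (15 of its 30 mm), which brings the stud on the turntable's rim to the fixed brass pin, and finish while holding the plunger there, with the basket hanging still; leave the other pieces on the shelf where they stand.

Things in the scene. Friction and masses are not known exactly. Their poses are not given: they have to be found in the camera images.
- basket: Small round silver basket, 66 mm across the rim, 48 mm at the foot, 45 mm high, 3 mm walls, about 90 g, with one loose thimble inside. Origin: centre of its underside, z up. An arched handle of 6 mm wire stands in its y-z plane: uprights at y = +-31 mm, peak (top of wire) 107 mm above the origin at the centre.
- handle_bar (a point): Underside of the handle wire at its peak, 101 mm above the basket's origin: to hang it by. Axes as the basket's: wire along y; the hook passes under it along x. The window under it, seen along x, is 56 mm wide and 56 mm high at the middle (rim to wire).
- basket_grip (a point): Point 130 mm above the basket's origin in the square cherry-wood grip that stands on the handle's peak: 16 x 16 mm, sides along the basket's x and y, from 105 to 143 mm above the origin. Keep the fingertips above the wire (107 mm) so the hook can pass below.
- hook_seat (a point): Lowest point on the hook (top of its 8 mm brass wire) where the handle is to rest, 165 mm above the shelf; the hook turns with the turntable. x axis: level, from the hook's tip to its post; z up. The wire's underside is 8 mm lower, the turntable's top 127 mm lower; a hung basket has 26 mm of air below it.
- hook_tip (a point): Centre of the hook's upturned rounded end, 24 mm from the seat along -x; the end's highest point is 22 mm above the seat. The hook's post, 70 mm from the seat along +x, is no higher than 10 mm above the seat. Axes as hook_seat.
- plunger_top (a point): Centre of the flat top of the plunger's round cherry-wood knob, 40 mm across, beside the turntable; 105 mm above the shelf when up. It goes straight down when pressed. The knob sits on a 18 mm steel rod in a 72 mm wide round block 55 mm high.
- plunger (a joint): Travel of the spring plunger in m: 0 up, 0.030 fully down, half way 0.015. The spring pushes back with 2 N at the start of the travel, 8 N half way and 14 N at the bottom and lifts the knob again when it is let go. Geared to the turntable.
- susan (a joint): Turn of the turntable in rad, counter-clockwise seen from above: geared to the plunger, 0 when the plunger is up, 0.45 half way (the brass stud on the rim then stands at the fixed brass pin in front), 0.9 fully down. It springs back to 0 by itself. Cherry-wood disc 220 mm across, its top 38 mm above the shelf.
- alu_thimble: Plain aluminium thimble, 19 mm across, 24 mm high, 12 g, loose inside the basket and to stay there. Origin: centre of its underside.
- ruby_thimble: Ruby glass thimble, 22 mm across, 28 mm high, standing in the nook between turntable and plunger. Bystander, to be left standing where it is. Origin: centre of its underside.
- china_thimble: White china thimble, 22 mm across, 28 mm high. Bystander, to be left standing where it is. Origin: centre of its underside.
- owl: Pewter owl figurine, 36 mm across, 61 mm high, behind the plunger. Bystander, to be left standing where it is. Origin: centre of its underside.
- button_box: Mother-of-pearl button box, 64 x 94 mm, 46 mm high. Bystander, to be left standing where it is. Origin: centre of its underside.
- paperweight: Domed glass paperweight, 60 mm across, 38 mm high. Bystander, to be left standing where it is. Origin: centre of its underside.
- bell: Brass hand bell, 44 mm across, 62 mm high. Bystander, to be left standing where it is. Origin: centre of its underside.
There are look-alikes about, which are no part of the job. Of the things shaped like the basket, the silver one is meant.

How it is judged:
On the way, in this order (a step that is already met when the one before it is completed fails the run):
1. the basket hangs by its handle on the hook, let go of, the thimble in it, the plunger still up (contact force between basket and susan above 0.3 N and contact force between basket and the arm below 0.05 N and contact force between basket and the fingers below 0.05 N and distance between handle_bar and hook_seat below 0.012 m and angle between basket's own z axis and vertical below 0.35 rad and linear speed of basket below 0.08 m/s and distance between alu_thimble and basket below 0.03 m and value of joint plunger below 0.005 m), for 0.3 s.
2. the plunger is held half way down by the fingers, the basket still hanging (value of joint plunger between 0.011 and 0.019 m and contact force between the fingers and plunger above 2 N and velocity of joint plunger between -0.01 and 0.01 m/s and contact force between basket and susan above 0.3 N and contact force between basket and the arm below 0.05 N and contact force between basket and the fingers below 0.05 N and distance between handle_bar and hook_seat below 0.012 m and angle between basket's own z axis and vertical below 0.35 rad and linear speed of basket below 0.08 m/s and distance between alu_thimble and basket below 0.03 m), for 0.3 s.
At the end, for the whole second after the job is handed in: The robot's fingers hold the plunger at 15 mm of travel, give or take 4 mm, still, pushing with more than 2 N; the basket hangs on the hook by its handle (wire peak within 12 mm of the seat), untouched by the robot, upright within 20 degrees and all but still, with the thimble inside it (all of step 2); the arm keeps its last pose, push and grip.
It fails at once if a bystander (thimble, owl, box, paperweight or bell) was shifted by more than 30 mm or tipped over (distance of any of ruby_thimble, china_thimble, owl, button_box, paperweight, bell from where it was at the start of the episode above 0.03 m or angle between any of ruby_thimble, china_thimble, owl, button_box, paperweight, bell's own z axis and vertical above 0.6 rad).
It also fails if it takes over 54 s, if anything falls off the work surface, if the arm or the gripper's body presses on something with over 40 N, if the wrist force passes 120 N, or if a joint passes its speed limit or range.

## Working session

There is one attempt and no reset: what is moved stays moved. The work goes in short steps, Python scripts to look and compute and a tool call to move; the robot and the scene stay as the last step left them, time stands still between calls to the robot, and variables do not carry over. Pictures are saved under pics/ and viewed, at most 10 in all, crops included, and the job is handed in when it is done.

Besides the shell and the picture viewer there is one more tool, called after "Request:" as a command line: name --pt "numbers of a row" for each row, then --argument value for the rest. jog_arm: Moves the arm, as the interface text tells. Its arguments: {"type":"object","properties":{"plan":{"type":"array"},"squeeze":{"type":"number"}},"required":["plan"]}

```bash
mkdir -p pics; ls; cat > h.py <<'E'
import numpy as np, cv2
from bench import status, camera, order
def snap(n,save=None):
    d=camera(n)
    if save: cv2.imwrite('pics/'+save,cv2.cvtColor(d['image'],cv2.COLOR_RGB2BGR)); np.savez('pics/'+save[:-4]+'.npz',**d)
    return d
def load(s): return dict(np.load('pics/'+s+'.npz'))
def cloud(d):
    v,u=np.mgrid[:480,:640]; z=d['z_map']
    p=np.stack([(u-d['cx'])/d['fx']*z,(v-d['cy'])/d['fy']*z,z],-1)
    M=d['world_from_camera']; w=p@M[:3,:3].T+M[:3,3]; w[z==0]=np.nan
    return w
def onplane(d,u,v,h):
    M=d['world_from_camera']; r=M[:3,:3]@np.array([(u-d['cx'])/d['fx'],(v-d['cy'])/d['fy'],1]); o=M[:3,3]
    return o+r*(h-o[2])/r[2]
E
python3 - <<'E'
from h import *
snap('scene','s0.png');d=snap('top','t0.png')
s=status.read_state();print({k:np.round(v,3) for k,v in s.items()})
for n in('s0','t0'): print(np.round(load(n)['world_from_camera'],3),load(n)['fx'])
E
```

```text
pics
{'time': np.float64(0.1), 'joint_positions': array([-1.371,  0.333, -0.065,  1.461,  0.022,  1.35 , -0.089]), 'joint_vel': array([-0.003, -0.001,  0.001, -0.001,  0.001, -0.001,  0.001]), 'joint_torque': array([ 2.0000e-03, -6.2454e+01,  2.5000e-02, -3.9071e+01, -6.1000e-02,
        3.7000e-02,  0.0000e+00]), 'ee_pos': array([0.138, 0.609, 0.222]), 'eef_rot': array([ 0.111,  0.994, -0.001, -0.   ]), 'ft_force': array([ 0.403,  0.3  , -0.009]), 'torque': array([-0.076,  0.01 , -0.01 ]), 'grip_force': np.float64(0.0), 'width': np.float64(0.087)}
[[-0.656  0.505 -0.56   1.085]
 [ 0.755  0.452 -0.476  0.458]
 [ 0.013 -0.735 -0.678  0.745]
 [ 0.     0.     0.     1.   ]] 443.95491524261445
[[-0.008 -0.983  0.185  0.329]
 [-1.     0.012  0.017  0.014]
 [-0.019 -0.185 -0.983  1.566]
 [ 0.     0.     0.     1.   ]] 614.6593100527754
```

View pics/s0.png

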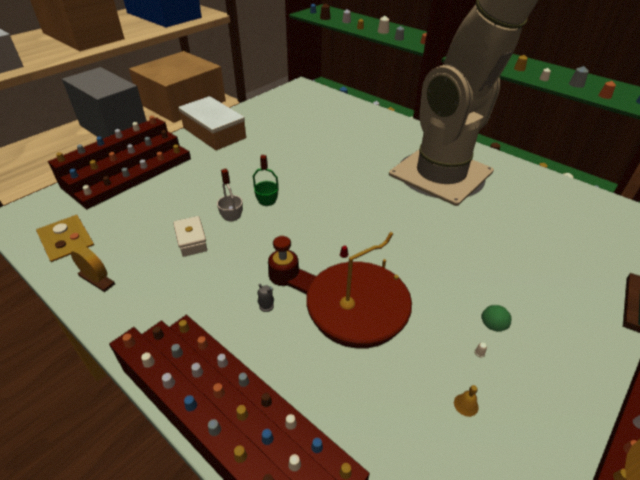

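View pics/t0.png

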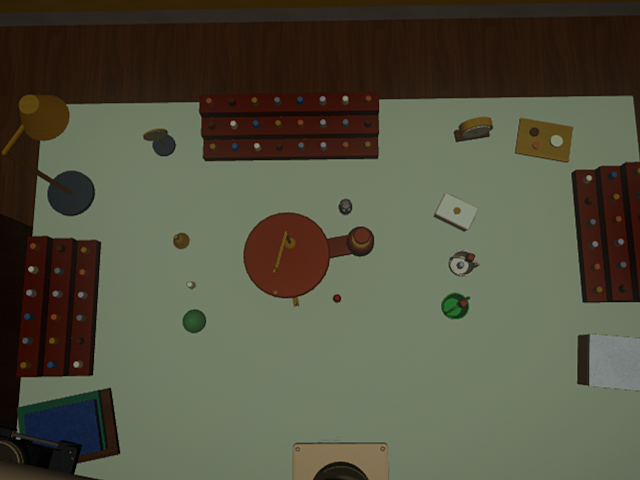

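Scene: silver basket (230,205), green look-alike (266,190), knob (282,243), hook tip (390,237). Top: silver basket (462,263), grip near (471,257), hook arm (285,233)–(276,271), knob (361,238), arm not in view over them. Next: magnified crops.

```bash
python3 - <<'E'
from h import *
a=load('s0')['image'];b=load('t0')['image']
def c(i,u,v,w,h,s): return cv2.resize(i[v:v+h,u:u+w],None,fx=s,fy=s,interpolation=cv2.INTER_CUBIC)
A=c(a,210,150,80,60,5);B=c(a,330,225,80,60,5);C=c(b,430,230,80,60,5);D=c(b,250,220,80,60,5)
m=np.vstack([np.hstack([A,B]),np.hstack([C,D])])
m=np.clip(m.astype(float)*1.6,0,255).astype(np.uint8)
cv2.imwrite('pics/crop.png',m[:,:,::-1])
for n,boxes in(('s0',{'b':(215,165,245,222),'hook':(340,230,400,310),'knob':(268,235,300,255)}),('t0',{'b':(445,245,482,280),'hook':(268,225,300,280),'knob':(345,222,378,260)})):
  d=load(n);w=cloud(d)
  for k,(u0,v0,u1,v1) in boxes.items():
    p=w[v0:v1,u0:u1].reshape(-1,3);p=p[~np.isnan(p[:,0])]
    lo=0.02 if k=='b' else .06
    q=p[p[:,2]>lo]
    print(n,k,len(q),np.round(q.min(0),3),np.round(q.max(0),3))
    for z0 in np.arange(lo,.2,.015):
      r=q[(q[:,2]>=z0)&(q[:,2]<z0+.015)]
      if len(r):print('  %.3f'%z0,len(r),np.round(r.mean(0),3),np.round(np.ptp(r,axis=0),3))
E
```

```text
s0 b 621 [ 0.515 -0.345  0.02 ] [ 0.583 -0.276  0.146]
  0.020 202 [ 0.549 -0.31   0.028] [0.063 0.065 0.015]
  0.035 218 [ 0.551 -0.309  0.042] [0.067 0.069 0.015]
  0.050 21 [ 0.55  -0.308  0.058] [0.022 0.065 0.012]
  0.065 23 [ 0.549 -0.312  0.072] [0.026 0.067 0.014]
  0.080 22 [ 0.554 -0.297  0.086] [0.023 0.06  0.014]
  0.095 23 [ 0.554 -0.296  0.102] [0.015 0.02  0.014]
  0.110 42 [ 0.552 -0.306  0.118] [0.017 0.018 0.015]
  0.125 40 [ 0.553 -0.306  0.133] [0.014 0.014 0.015]
  0.140 30 [ 0.55  -0.309  0.144] [0.019 0.016 0.006]
s0 hook 374 [0.513 0.117 0.061] [0.61  0.151 0.19 ]
  0.060 18 [0.606 0.122 0.068] [0.005 0.007 0.013]
  0.075 21 [0.607 0.122 0.083] [0.007 0.007 0.015]
  0.090 20 [0.607 0.123 0.098] [0.006 0.006 0.013]
  0.105 25 [0.607 0.122 0.113] [0.008 0.008 0.013]
  0.120 18 [0.607 0.123 0.128] [0.007 0.005 0.013]
  0.135 23 [0.607 0.122 0.142] [0.005 0.007 0.014]
  0.150 32 [0.592 0.127 0.159] [0.075 0.026 0.014]
  0.165 195 [0.564 0.134 0.171] [0.091 0.03  0.015]
  0.180 22 [0.517 0.147 0.185] [0.009 0.007 0.01 ]
s0 knob 272 [ 0.592 -0.079  0.061] [ 0.63  -0
[... 842 characters left out ...]
122 0.065] [0.003 0.007 0.009]
  0.075 3 [0.601 0.122 0.079] [0.003 0.002 0.004]
  0.090 5 [0.602 0.122 0.095] [0.004 0.005 0.008]
  0.105 4 [0.601 0.123 0.112] [0.002 0.004 0.011]
  0.120 5 [0.603 0.121 0.127] [0.005 0.005 0.009]
  0.135 2 [0.602 0.122 0.139] [0.001 0.002 0.007]
  0.150 20 [0.555 0.137 0.162] [0.08  0.027 0.015]
  0.165 117 [0.566 0.134 0.171] [0.09  0.03  0.013]
  0.180 14 [0.516 0.148 0.185] [0.008 0.007 0.008]
t0 knob 243 [ 0.584 -0.08   0.06 ] [ 0.637 -0.03   0.113]
  0.060 24 [ 0.597 -0.052  0.062] [0.053 0.05  0.005]
  0.075 1 [ 0.607 -0.036  0.09 ] [0. 0. 0.]
  0.090 117 [ 0.609 -0.055  0.102] [0.041 0.039 0.01 ]
  0.105 101 [ 0.609 -0.055  0.108] [0.037 0.039 0.008]
```

View pics/crop.png

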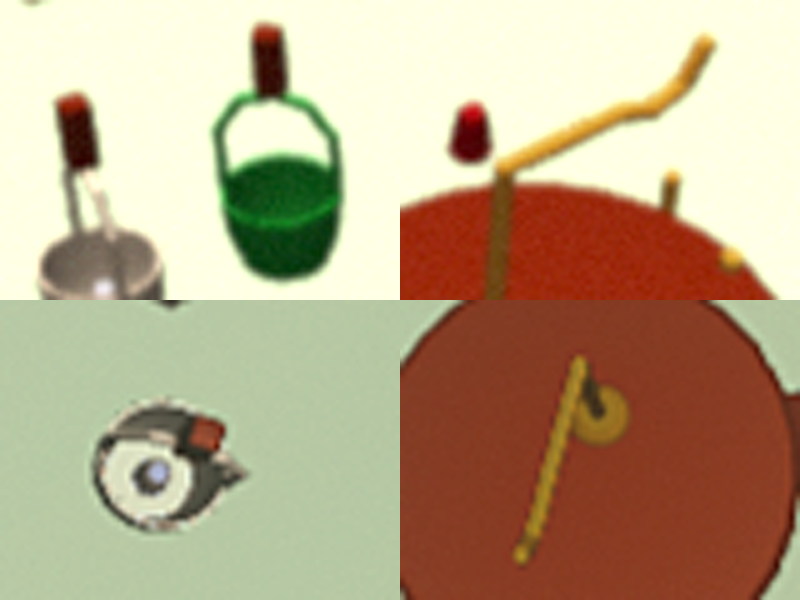

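```bash
python3 - <<'E'
from h import *
for n,bb,hb,gb in(('s0',(215,165,245,222),(340,230,400,310),None),('t0',(445,245,482,280),(268,225,300,280),None)):
  d=load(n);w=cloud(d)
  def P(b):
    p=w[b[1]:b[3],b[0]:b[2]].reshape(-1,3);return p[~np.isnan(p[:,0])]
  p=P(bb); h=p[(p[:,2]>.055)&(p[:,2]<.104)]
  c=h[:,:2].mean(0);_,s,V=np.linalg.svd(h[:,:2]-c);print(n,'handle dir',V[0],np.degrees(np.arctan2(V[0][1],V[0][0])),s)
  g=p[p[:,2]>.112];print(' grip',(g.min(0)+g.max(0))/2,g[:,2].max(), cv2.minAreaRect((g[:,:2]*1000).astype(np.float32)))
  r=p[(p[:,2]>.02)&(p[:,2]<.049)];print(' rim circle',cv2.minEnclosingCircle((r[:,:2]*1000).astype(np.float32)))
  p=P(hb); a=p[(p[:,2]>.15)]
  c=a[:,:2].mean(0);_,s,V=np.linalg.svd(a[:,:2]-c);v=V[0]*np.sign(V[0][0]);print(' hook yaw',np.degrees(np.arctan2(v[1],v[0])),c)
  t=(a[:,:2]-c)@v; print(' ends',c+v*t.min(),c+v*t.max(),np.ptp(t))
  for k in np.arange(t.min(),t.max(),.006):
    q=a[(t>=k)&(t<k+.006)];  
    if len(q): print('   %.3f'%(k-t.min()),np.round(q[:,2].max(),4),np.round(np.median(q,0),4))
d=load('t0');w=cloud(d)
# knob circle top
p=w[222:260,345:378].reshape(-1,3);p=p[p[:,2]>.1];print('knob',cv2.minEnclosingCircle((p[:,:2]*1000).astype(np.float32)))
for k,b in {'ruby':(330,292,344,304),'owl':(336,196,356,216),'greenb':(440,290,472,322),'box':(432,192,480,232)}.items():
  p=w[b[1]:b[3],b[0]:b[2]].reshape(-1,3);p=p[p[:,2]>.01];print(k,p.min(0).round(3),p.max(0).round(3))
E
```

```text
s0 handle dir [0.32382058 0.94611851] 71.1058643572951 [0.23796836 0.01428229]
 grip [ 0.54937119 -0.30956589  0.12954839] 0.14634419735695436 ((549.5276489257812, -310.1759033203125), (18.44511604309082, 16.61128807067871), 73.16846466064453)
 rim circle ((549.48193359375, -310.593017578125), 34.56751251220703)
 hook yaw -15.384858246900222 [0.56358515 0.13395051]
 ends [0.51259673 0.14798057] [0.60893957 0.12147072] 0.09992354832461915
   0.000 0.1899 [0.5157 0.1477 0.1859]
   0.006 0.1852 [0.5212 0.146  0.1766]
   0.012 0.1755 [0.5273 0.1437 0.1712]
   0.018 0.1728 [0.5325 0.1433 0.1678]
   0.024 0.1693 [0.5381 0.1414 0.1665]
   0.030 0.1714 [0.5442 0.1392 0.1667]
   0.036 0.1727 [0.5497 0.1381 0.1709]
   0.042 0.174 [0.5555 0.1367 0.1721]
   0.048 0.1741 [0.5615 0.1356 0.172 ]
   0.054 0.1747 [0.5668 0.133  0.1724]
   0.060 0.173 [0.5727 0.1319 0.1714]
   0.066 0.1742 [0.579  0.1305 0.1727]
   0.072 0.1751 [0.5846 0.1291 0.172 ]
   0.078 0.1733 [0.5913 0.1266 0.1712]
   0.084 0.1734 [0.5972 0.1252 0.1717]
   0.090 0.1723 [0.6033 0.1244 0.17  ]
   0.096 0.1724 [0.6074 0.1221 0.161
[... 681 characters left out ...]
1679]
   0.036 0.1735 [0.5497 0.1375 0.1708]
   0.042 0.1729 [0.5558 0.1373 0.1694]
   0.048 0.1756 [0.5607 0.1349 0.1709]
   0.054 0.1753 [0.5661 0.1328 0.1723]
   0.060 0.1779 [0.5729 0.133  0.1701]
   0.066 0.1732 [0.5781 0.1306 0.1698]
   0.072 0.177 [0.5842 0.1283 0.1705]
   0.078 0.1776 [0.5898 0.1275 0.1722]
   0.084 0.1746 [0.5954 0.1255 0.1701]
   0.090 0.175 [0.6012 0.1235 0.1694]
   0.096 0.1716 [0.6052 0.1216 0.1659]
knob ((609.0636596679688, -55.423133850097656), 19.87357521057129)
ruby [ 0.457 -0.001  0.01 ] [0.475 0.017 0.039]
owl [ 0.679 -0.035  0.016] [ 0.713 -0.001  0.068]
greenb [ 0.41  -0.317  0.01 ] [ 0.474 -0.253  0.149]
box [ 0.633 -0.354  0.01 ] [ 0.738 -0.246  0.055]
```

```bash
cat >> h.py <<'E'
from scipy.spatial.transform import Rotation as R
def rel(x,y,z,yaw):  # yaw (deg) of tool y, tool pointing down -> rotvec + shift mm
    s=status.read_state();R0=R.from_quat(s['eef_rot']);p=np.array(s['ee_pos'])
    a=np.radians(yaw);Y=np.array([np.cos(a),np.sin(a),0]);Z=np.array([0,0,-1.]);T=R.from_matrix(np.stack([np.cross(Y,Z),Y,Z],1))
    print('rot',np.round((R0.inv()*T).as_rotvec(),3),'mm',np.round(R0.inv().apply(np.array([x,y,z])-p)*1000,1))
E
python3 -c "
from h import *
rel(.55,.15,.28,70.9);rel(.549,-.309,.24,70.9)"
```

```text
rot [-0.001  0.     0.111] mm [-503.3 -356.9  -57.7]
rot [-0.001  0.     0.111] mm [-603.7 -804.8  -17.1]
```

Request:
jog_arm --pt "0 0 0.05 -100 -71 -58 0.2" --pt "0 0 0.11 -503 -357 -58 0.2" --pt "0 0 0.11 -503 -357 -58 0.2" --pt "0 0 0.11 -503 -357 -58 0.2" --pt "0 0 0.11 -503 -357 -58 0.2" --pt "0 0 0.11 -503 -357 -58 0.2" --pt "0 0 0.11 -503 -357 -58 0.2" --pt "0 0 0.11 -503 -357 -58 0.2" --pt "0 0 0.11 -503 -357 -58 0.2" --pt "0 0 0.11 -503 -357 -58 0.2" --pt "0 0 0.11 -503 -357 -58 0.2" --pt "0 0 0.11 -503 -357 -58 0.2"

```text
time: 1.3
ee_pos: [0.5355, 0.1654, 0.2791]
eef_rot: [0.165, 0.986, 0.0, -0.0]
ft_force: [1.3, 1.3, 0.6]
width: 0.0524
grip_force: 0.0
```

```bash
python3 -c "
from h import *
s=status.read_state();print(s['time'],s['ee_pos'],s['joint_positions'].round(2) if hasattr(s['joint_positions'],'round') else s['joint_positions'],s['width'])
rel(.549,-.309,.24,70.9)"
```

```text
1.3 [0.53546868 0.16544163 0.27914476] [-0.73  0.16  0.4   1.57 -0.06  1.42  0.91] 0.05242562415924788
rot [ 0.    -0.     0.001] mm [-167.7 -444.    39.1]
```

Request:
jog_arm --pt "0 0 0 -165 -440 39 0.2" --pt "0 0 0 -165 -440 39 0.2" --pt "0 0 0 -165 -440 39 0.2" --pt "0 0 0 -165 -440 39 0.2" --pt "0 0 0 -165 -440 39 0.2" --pt "0 0 0 -165 -440 39 0.2" --pt "0 0 0 -165 -440 39 0.2" --pt "0 0 0 -165 -440 39 0.2" --pt "0 0 0 -165 -440 39 0.2" --pt "0 0 0 -165 -440 39 0.2" --pt "0 0 0 -165 -440 39 0.2" --pt "0 0 0 -165 -440 39 0.2"

```text
time: 2.5
ee_pos: [0.5466, -0.3024, 0.2395]
eef_rot: [0.166, 0.986, 0.0, -0.001]
ft_force: [0.3, -0.2, 0.1]
width: 0.0522
grip_force: 0.0
```

Request:
jog_arm --pt "0 0 0 0 0 0 0.2" --pt "0 0 0 0 0 0 0.2" --pt "0 0 0 0 0 0 0.2"

```text
time: 2.8
ee_pos: [0.5473, -0.3014, 0.2402]
eef_rot: [0.165, 0.986, 0.0, 0.0]
ft_force: [-0.2, 0.8, 0.4]
width: 0.0522
grip_force: 0.0
```

```bash
python3 -c "
from h import *
s=status.read_state();print(s['time'],s['ee_pos'],s['joint_positions'],s['width'])
rel(.549,-.309,.112,70.9)"
```

```text
2.8 [ 0.54725546 -0.30142079  0.24023472] [-0.1012957   0.37404587  0.70366651  1.46849982 -0.24352379  1.3875753
  1.85216701] 0.052203978333422385
rot [0.001 0.    0.002] mm [ -4.1  -6.7 128.2]
```

Request:
jog_arm --pt "0 0 0 -4 -7 30 0.2" --pt "0 0 0 -4 -7 60 0.2" --pt "0 0 0 -4 -7 90 0.2" --pt "0 0 0 -4 -7 110 0.2" --pt "0 0 0 -4 -7 120 0.2" --pt "0 0 0 -4 -7 127 0.2" --pt "0 0 0 -4 -7 127 0.2" --pt "0 0 0 -4 -7 127 0.2"

```text
time: 3.6
ee_pos: [0.5488, -0.3107, 0.1141]
eef_rot: [0.166, 0.986, -0.0, 0.001]
ft_force: [0.7, -0.2, -0.4]
width: 0.0519
grip_force: 0.0
```

```bash
python3 - <<'E'
from h import *
s=status.read_state();print(s['time'],s['ee_pos'],s['ft_force'])
rel(.549,-.309,.112,70.9)
a=snap('scene','s1.png')['image']
cv2.imwrite('pics/c1.png',cv2.resize(a[140:230,190:310],None,fx=5,fy=5,interpolation=cv2.INTER_CUBIC)[:,:,::-1])
E
```

```text
3.6 [ 0.54881558 -0.31072495  0.11406012] [ 0.67824208 -0.15382676 -0.41727758]
rot [0.    0.001 0.001] mm [0.4 1.7 2.1]
```

View pics/c1.png

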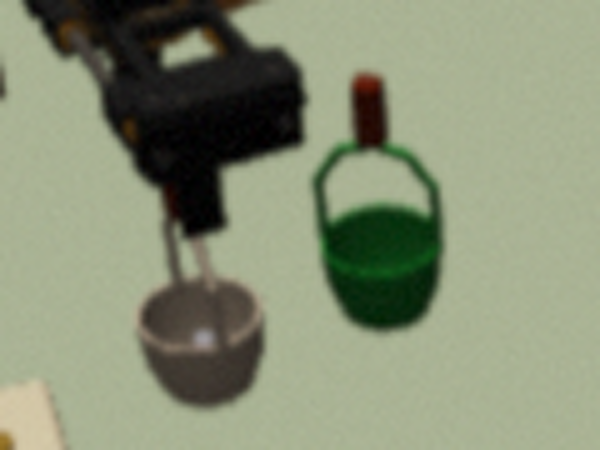

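The fingers straddle the wooden grip of the silver basket (crop ~(195,200)), with the green one clear. Close and lift a bit.

Request:
jog_arm --pt "0 0 0 0 1 1 -1" --pt "0 0 0 0 1 1 -1" --pt "0 0 0 0 1 1 -1" --pt "0 0 0 0 1 1 -1" --pt "0 0 0 0 1 1 -1" --pt "0 0 0 0 1 1 -1" --squeeze 25

```text
time: 4.25
ee_pos: [0.5486, -0.3096, 0.112]
eef_rot: [0.166, 0.986, 0.0, -0.0]
ft_force: [-0.4, 0.4, -1.2]
width: 0.016
grip_force: 24.9
```

Request:
jog_arm --pt "0 0 0 0 0 -10 -1" --pt "0 0 0 0 0 -30 -1" --pt "0 0 0 0 0 -55 -1" --pt "0 0 0 0 0 -80 -1" --pt "0 0 0 0 0 -105 -1" --pt "0 0 0 0 0 -125 -1" --pt "0 0 0 0 0 -140 -1" --pt "0 0 0 0 0 -150 -1" --pt "0 0 0 0 0 -150 -1" --pt "0 0 0 0 0 -150 -1" --pt "0 0 0 0 0 -150 -1" --pt "0 0 0 0 0 -150 -1"

```text
time: 5.45
ee_pos: [0.5483, -0.3093, 0.2611]
eef_rot: [0.166, 0.986, 0.0, -0.001]
ft_force: [-0.3, -1.1, -1.2]
width: 0.0157
grip_force: 24.9
```

```bash
python3 - <<'E'
from h import *
s=status.read_state();print(s['time'],s['ee_pos'],s['ft_force'],s['width'],s['grip_force'])
a=snap('scene','s2.png');t=snap('top','t2.png')
A=a['image'][60:260,170:330];B=t['image'][200:320,420:540]
m=np.hstack([cv2.resize(A,(400,500)),cv2.resize(B,(400,400))[:500] if 0 else cv2.copyMakeBorder(cv2.resize(B,(400,400)),0,100,0,0,0)])
cv2.imwrite('pics/c2.png',m[:,:,::-1])
w=cloud(a);p=w[60:260,170:330].reshape(-1,3);p=p[(abs(p[:,0]-.549)<.05)&(abs(p[:,1]+.309)<.05)&(p[:,2]>.08)]
print(p.min(0)); 
for z in np.arange(.14,.28,.01):
  q=p[(p[:,2]>z)&(p[:,2]<z+.01)]
  if len(q):print(round(z,2),len(q),q.min(0).round(3),q.max(0).round(3))
h=p[(p[:,2]>.21)&(p[:,2]<.25)];
E
```

```text
5.45 [ 0.54833519 -0.30932606  0.26113488] [-0.29976647 -1.07231712 -1.16975869] 0.015729962979489434 24.94618593278574
[ 0.51729812 -0.3588181   0.1505511 ]
0.15 45 [ 0.536 -0.316  0.151] [ 0.575 -0.283  0.16 ]
0.16 81 [ 0.523 -0.338  0.16 ] [ 0.578 -0.279  0.17 ]
0.17 162 [ 0.519 -0.34   0.17 ] [ 0.581 -0.277  0.18 ]
0.18 173 [ 0.518 -0.34   0.18 ] [ 0.582 -0.277  0.19 ]
0.19 168 [ 0.517 -0.344  0.19 ] [ 0.582 -0.276  0.2  ]
0.2 19 [ 0.537 -0.34   0.2  ] [ 0.563 -0.276  0.21 ]
0.21 20 [ 0.535 -0.34   0.21 ] [ 0.563 -0.277  0.22 ]
0.22 24 [ 0.537 -0.341  0.22 ] [ 0.563 -0.275  0.23 ]
0.23 19 [ 0.54  -0.337  0.23 ] [ 0.562 -0.275  0.24 ]
0.24 17 [ 0.543 -0.332  0.24 ] [ 0.561 -0.282  0.25 ]
0.25 22 [ 0.545 -0.314  0.251] [ 0.558 -0.288  0.259]
0.26 39 [ 0.543 -0.326  0.262] [ 0.565 -0.288  0.27 ]
0.27 59 [ 0.541 -0.33   0.27 ] [ 0.564 -0.289  0.28 ]
0.28 50 [ 0.545 -0.324  0.28 ] [ 0.565 -0.289  0.289]
```

View pics/c2.png

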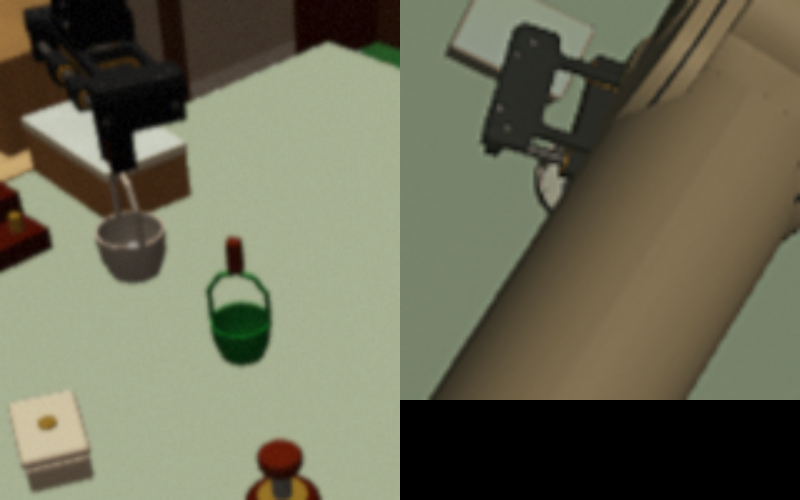

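```bash
python3 - <<'E'
from h import *
rel(.443,.168,.261,74.5); rel(.443,.168,.206,74.5)
E
```

```text
rot [ 0.    -0.001 -0.062] mm [255.7 416.8   0.7]
rot [ 0.    -0.001 -0.062] mm [255.6 416.8  55.7]
```

Request:
jog_arm --pt "0 0 0 3 4 0 -1" --pt "0 0 -0.01 10 16 0 -1" --pt "0 0 -0.01 22 36 0 -1" --pt "0 0 -0.02 38 62 0 -1" --pt "0 0 -0.02 56 91 0 -1" --pt "0 0 -0.03 74 120 0 -1" --pt "0 0 -0.03 92 150 0 -1" --pt "0 0 -0.04 110 180 0 -1" --pt "0 0 -0.04 128 209 0 -1" --pt "0 0 -0.05 146 238 0 -1" --pt "0 0 -0.05 164 267 0 -1" --pt "0 0 -0.06 182 297 0 -1"

```text
time: 6.75
ee_pos: [0.4725, 0.0326, 0.2623]
eef_rot: [0.135, 0.991, 0.0, 0.0]
ft_force: [0.2, -0.1, -1.5]
width: 0.0155
grip_force: 24.9
```

Request:
jog_arm --pt "0 0 0 19 28 0 -1" --pt "0 0 0 36 54 0 -1" --pt "0 0 0 51 78 0 -1" --pt "0 0 0 62 97 0 -1" --pt "0 0 0 69 110 0 -1" --pt "0 0 0 73 118 0 -1" --pt "0 0 0 74 120 0 -1" --pt "0 0 0 74 120 0 -1" --pt "0 0 0 74 120 0 -1"

```text
time: 7.65
ee_pos: [0.4351, 0.1651, 0.2621]
eef_rot: [0.137, 0.991, -0.0, 0.0]
ft_force: [0.5, 0.4, -1.9]
width: 0.0157
grip_force: 24.9
```

```bash
python3 - <<'E'
from h import *
s=status.read_state();print(s['time'],s['ee_pos'],s['joint_positions'],s['width'],s['grip_force'])
rel(.443,.168,.206,74.5)
E
```

```text
7.65 [0.43505078 0.16512564 0.26207012] [-0.74950979 -0.05741922  0.27847034  1.81435821  0.01623933  1.38245901
  0.82200265] 0.01565172428358182 24.94599484547507
rot [-0.     0.    -0.004] mm [-6.9  4.9 56.1]
```

Request:
jog_arm --pt "0 0 0 0 2 10 -1" --pt "0 0 0 0 5 25 -1" --pt "0 0 0 0 5 40 -1" --pt "0 0 0 0 5 50 -1" --pt "0 0 0 0 5 56 -1" --pt "0 0 0 0 5 56 -1" --pt "0 0 0 0 5 56 -1" --pt "0 0 0 0 5 56 -1"

```text
time: 8.45
ee_pos: [0.4364, 0.1711, 0.2067]
eef_rot: [0.136, 0.991, 0.0, 0.0]
ft_force: [-0.5, -0.3, -1.5]
width: 0.0159
grip_force: 24.9
```

```bash
python3 - <<'E'
from h import *
s=status.read_state();print(s['time'],s['ee_pos'],s['width'])
d=snap('scene','s3.png');w=cloud(d);a=d['image']
p=w.reshape(-1,3);e=np.array(s['ee_pos']);p=p[(np.hypot(p[:,0]-e[0],p[:,1]-e[1])<.045)&(p[:,2]>.06)&(p[:,2]<.2)]
print(p[:,2].min())
r=p[(p[:,2]>.12)&(p[:,2]<.141)];print('rim',cv2.minEnclosingCircle((r[:,:2]*1000).astype(np.float32)))
h=p[(p[:,2]>.15)&(p[:,2]<.195)];c=h.mean(0);_,sv,V=np.linalg.svd(h-c)
print('normal',V[2],'yaw',np.degrees(np.arctan2(V[2][1],V[2][0])),len(h),h.min(0),h.max(0))
q=w.reshape(-1,3);q=q[(abs(q[:,0]-.56)<.055)&(abs(q[:,1]-.135)<.02)&(q[:,2]>.15)&(q[:,2]<.2)];print(q.min(0),q.max(0),len(q))
X=np.array([np.cos(np.radians(-15.5)),np.sin(np.radians(-15.5))]);Y=np.array([-X[1],X[0]])
S=np.array([.539,.141])
for n,z in(('ee',e[:2]),):print(n,(z-S)@X,(z-S)@Y)
rel(*(S-X*.036),.206,74.5);rel(*S,.206,74.5)
cv2.imwrite('pics/c3.png',cv2.resize(a[160:360,280:440],None,fx=3,fy=3,interpolation=cv2.INTER_CUBIC)[:,:,::-1])
E
```

```text
8.45 [0.43640431 0.17106733 0.20671218] 0.015853017559881295
0.09510759517504119
rim ((437.5348205566406, 170.46701049804688), 33.84198760986328)
normal [ 0.96367111 -0.26683423  0.01172568] yaw -15.477062492321624 115 [0.42782581 0.13789611 0.15036658] [0.45101343 0.20398303 0.19482058]
[0.51242511 0.11733502 0.15026149] [0.60948989 0.14963841 0.1888416 ] 250
ee -0.10689947490638346 0.0015562852927946892
rot [ 0.001  0.001 -0.002] mm [-70.9  -1.4   0.7]
rot [ 0.001  0.001 -0.002] mm [-106.9   -1.3    0.8]
```

View pics/c3.png

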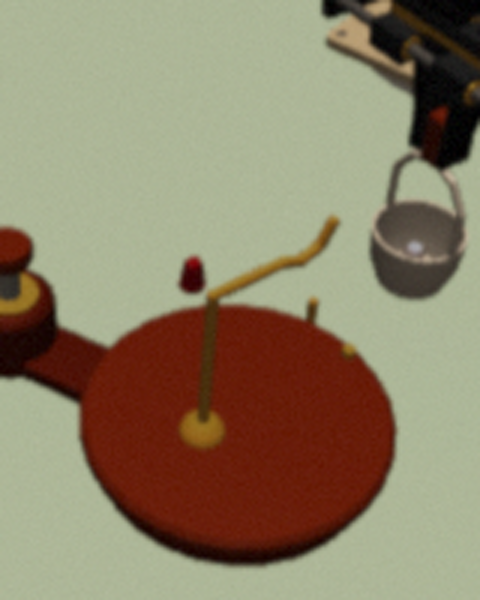

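Window aligned with the hook (handle normal yaw −15.5°, thimble visible in basket at (415,245)). Slide in over the tip.

Request:
jog_arm --pt "0 0 0 -4 -1 -1 -1" --pt "0 0 0 -14 -1 -2 -1" --pt "0 0 0 -28 -1 -2 -1" --pt "0 0 0 -44 -1 -2 -1" --pt "0 0 0 -60 -1 -2 -1" --pt "0 0 0 -75 -1 -2 -1" --pt "0 0 0 -88 -1 -2 -1" --pt "0 0 0 -98 -1 -2 -1" --pt "0 0 0 -104 -1 -2 -1" --pt "0 0 0 -107 -1 -2 -1" --pt "0 0 0 -107 -1 -2 -1" --pt "0 0 0 -107 -1 -2 -1"

```text
time: 9.7
ee_pos: [0.5385, 0.1414, 0.2081]
eef_rot: [0.136, 0.991, 0.0, -0.0]
ft_force: [-0.4, 1.1, -1.6]
width: 0.0156
grip_force: 24.9
```

```bash
python3 - <<'E'
from h import *
s=status.read_state();print(s['time'],s['ee_pos'],s['width'],s['ft_force'])
rel(.539,.141,.176,74.5)
d=snap('scene','s4.png');a=d['image']
cv2.imwrite('pics/c4.png',cv2.resize(a[170:320,300:440],None,fx=4,fy=4,interpolation=cv2.INTER_CUBIC)[:,:,::-1])
E
```

```text
9.7 [0.5385057  0.14138723 0.2080934 ] 0.01564167796214664 [-0.44922416  1.12968239 -1.57108602]
rot [ 0.    -0.    -0.002] mm [-0.6 -0.2 32.1]
```

View pics/c4.png

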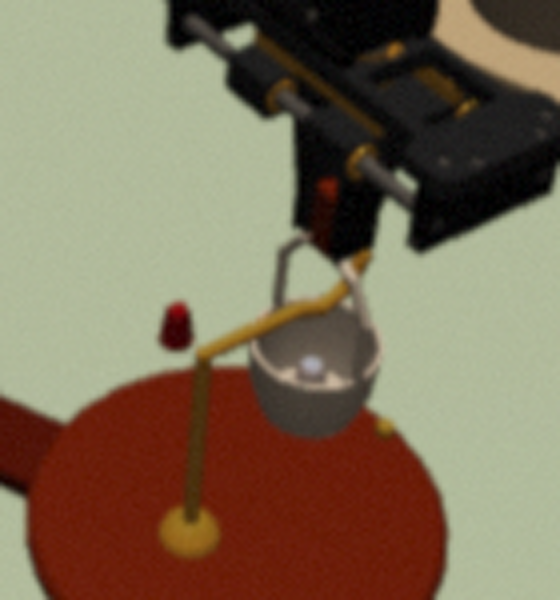

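The hook runs through the handle's window (hook over the basket at (310,305), thimble inside). Lower toward contact, watching force.

Request:
jog_arm --pt "0 0 0 0 0 5 -1" --pt "0 0 0 0 0 12 -1" --pt "0 0 0 0 0 19 -1" --pt "0 0 0 0 0 24 -1" --pt "0 0 0 0 0 27 -1" --pt "0 0 0 0 0 29 -1" --pt "0 0 0 0 0 30 -1" --pt "0 0 0 0 0 30 -1" --pt "0 0 0 0 0 30 -1"

```text
time: 10.65
ee_pos: [0.5389, 0.1412, 0.1783]
eef_rot: [0.136, 0.991, 0.0, 0.0]
ft_force: [0.2, -0.3, -1.2]
width: 0.0156
grip_force: 24.9
```

Request:
jog_arm --pt "0 0 0 0 0 1 -1" --pt "0 0 0 0 0 1 -1" --pt "0 0 0 0 0 1 -1" --pt "0 0 0 0 0 1 -1"

```text
time: 11.05
ee_pos: [0.5391, 0.1412, 0.1774]
eef_rot: [0.136, 0.991, 0.0, 0.0]
ft_force: [-0.3, 0.4, 2.7]
width: 0.0159
grip_force: 24.9
```

Request:
jog_arm --pt "0 0 0 0 0 0 -0.62" --pt "0 0 0 0 0 0 -0.6" --pt "0 0 0 0 0 0 -0.56" --pt "0 0 0 0 0 0 -0.52" --pt "0 0 0 0 0 0 -0.45" --pt "0 0 0 0 0 0 -0.35" --pt "0 0 0 0 0 0 -0.25" --pt "0 0 0 0 0 0 -0.15" --pt "0 0 0 0 0 0 -0.1" --pt "0 0 0 0 0 0 -0.1" --squeeze 5

```text
time: 12.05
ee_pos: [0.5388, 0.1412, 0.1771]
eef_rot: [0.136, 0.991, 0.0, -0.0]
ft_force: [-0.3, -0.3, 0.3]
width: 0.0384
grip_force: 0.0
```

```bash
python3 - <<'E'
from h import *
s=status.read_state();print(s['time'],s['ee_pos'],s['width'],s['ft_force'])
d=snap('scene','s5.png');a=d['image']
cv2.imwrite('pics/c5.png',cv2.resize(a[170:320,300:440],None,fx=4,fy=4,interpolation=cv2.INTER_CUBIC)[:,:,::-1])
E
```

```text
12.05 [0.53882412 0.14115066 0.17706961] 0.038371259430186454 [-0.31225813 -0.33587681  0.26807722]
```

View pics/c5.png

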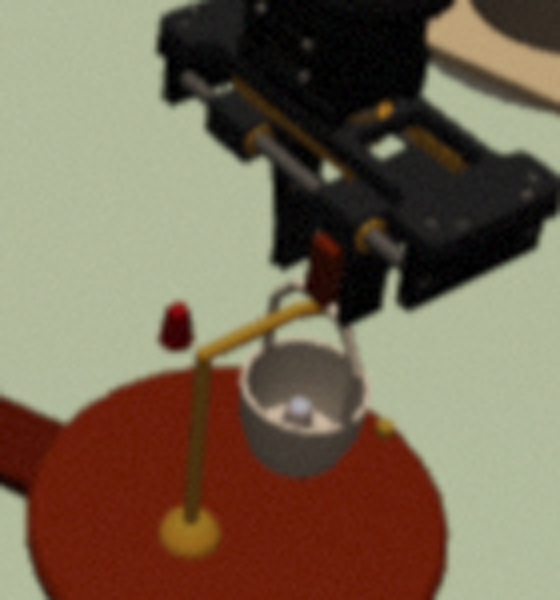

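Basket hangs on the hook, upright; fingers clear of the grip on both sides. Rise straight up.

Request:
jog_arm --pt "0 0 0 0 0 -4 -0.1" --pt "0 0 0 0 0 -10 -0.1" --pt "0 0 0 0 0 -20 -0.1" --pt "0 0 0 0 0 -32 -0.1" --pt "0 0 0 0 0 -45 -0.1" --pt "0 0 0 0 0 -60 -0.1" --pt "0 0 0 0 0 -75 -0.1" --pt "0 0 0 0 0 -88 -0.1" --pt "0 0 0 0 0 -95 -0.1" --pt "0 0 0 0 0 -95 -0.1" --pt "0 0 0 0 0 -95 -0.1"

```text
time: 13.2
ee_pos: [0.5387, 0.1411, 0.2717]
eef_rot: [0.136, 0.991, -0.0, -0.0]
ft_force: [0.0, 0.1, -0.9]
width: 0.0391
grip_force: 0.0
```

```bash
python3 - <<'E'
from h import *
s=status.read_state();print(s['time'],s['ee_pos'],s['width'])
d=snap('scene','s6.png');w=cloud(d).reshape(-1,3)
p=w[(np.hypot(w[:,0]-.539,w[:,1]-.141)<.05)&(w[:,2]>.05)&(w[:,2]<.225)]
b=p[p[:,2]<.104];print('basket',cv2.minEnclosingCircle((b[:,:2]*1000).astype(np.float32)),b[:,2].min())
g=p[p[:,2]>.19];g=g[np.hypot(g[:,0]-.539,g[:,1]-.141)<.015];print('grip',g.mean(0),g[:,2].max())
rel(.609,-.0555,.25,74.5)
E
```

```text
13.2 [0.53865513 0.14110413 0.27172189] 0.03908711108315884
basket ((539.9353637695312, 139.13058471679688), 33.02272033691406) 0.06832594045767704
grip [0.54302827 0.14424433 0.20297772] 0.21245296031837657
rot [-0.001 -0.001 -0.002] mm [-120.8 -170.3   21.4]
```

Request:
jog_arm --pt "0 0 0 -20 -28 0 -1" --pt "0 0 0 -40 -57 0 -1" --pt "0 0 0 -60 -85 5 -1" --pt "0 0 0 -80 -113 10 -1" --pt "0 0 0 -100 -141 15 -1" --pt "0 0 0 -121 -170 21 -1" --pt "0 0 0 -121 -170 21 -1" --pt "0 0 0 -121 -170 21 -1" --pt "0 0 0 -121 -170 21 -1"

```text
time: 14.15
ee_pos: [0.6094, -0.054, 0.2506]
eef_rot: [0.135, 0.991, 0.0, -0.0]
ft_force: [0.1, -0.2, 0.1]
width: 0.0007
grip_force: 0.0
```

```bash
python3 - <<'E'
from h import *
s=status.read_state();print(s['time'],s['ee_pos'],s['width'],s['joint_positions'])
rel(.609,-.0555,.115,74.5)
E
```

```text
14.15 [ 0.60935584 -0.05397338  0.25064314] 0.0006712462004503222 [-0.38207607  0.30620471  0.5021368   1.48050111 -0.14850094  1.39353314
  1.42602961]
rot [ 0.    -0.001 -0.001] mm [ -0.2  -1.6 135.6]
```

Request:
jog_arm --pt "0 0 0 0 -1 15 -1" --pt "0 0 0 0 -1 40 -1" --pt "0 0 0 0 -1 70 -1" --pt "0 0 0 0 -1 95 -1" --pt "0 0 0 0 -1 115 -1" --pt "0 0 0 0 -1 128 -1" --pt "0 0 0 0 -1 135 -1" --pt "0 0 0 0 -1 136 -1" --pt "0 0 0 0 -1 136 -1" --pt "0 0 0 0 -1 136 -1"

```text
time: 15.15
ee_pos: [0.6099, -0.0562, 0.116]
eef_rot: [0.136, 0.991, 0.0, 0.001]
ft_force: [0.3, -0.2, 0.5]
width: 0.0005
grip_force: 0.0
```

Request:
jog_arm --pt "0 0 0 0 0 2 -1" --pt "0 0 0 0 0 4 -1" --pt "0 0 0 0 0 6 -1" --pt "0 0 0 0 0 8 -1" --pt "0 0 0 0 0 8 -1" --pt "0 0 0 0 0 8 -1"

```text
time: 15.75
ee_pos: [0.6093, -0.0561, 0.107]
eef_rot: [0.136, 0.991, 0.0, -0.0]
ft_force: [-0.1, 0.6, -0.4]
width: 0.0005
grip_force: 0.0
```

Request:
jog_arm --pt "0 0 0 0 0 0.7 -1" --pt "0 0 0 0 0 1.4 -1" --pt "0 0 0 0 0 2 -1" --pt "0 0 0 0 0 2 -1" --pt "0 0 0 0 0 2 -1"

```text
time: 16.25
ee_pos: [0.6093, -0.0561, 0.1052]
eef_rot: [0.136, 0.991, 0.0, 0.0]
ft_force: [-0.5, 0.3, 2.0]
width: 0.0002
grip_force: 0.7
```

Contact at 105 mm, as expected. Press slowly.

Request:
jog_arm --pt "0 0 0 0 0 0.2 -1" --pt "0 0 0 0 0 0.5 -1" --pt "0 0 0 0 0 1 -1" --pt "0 0 0 0 0 1.6 -1" --pt "0 0 0 0 0 2.2 -1" --pt "0 0 0 0 0 2.8 -1" --pt "0 0 0 0 0 3.4 -1" --pt "0 0 0 0 0 4 -1" --pt "0 0 0 0 0 4.6 -1" --pt "0 0 0 0 0 5.2 -1" --pt "0 0 0 0 0 5.8 -1" --pt "0 0 0 0 0 6.4 -1"

```text
time: 17.45
ee_pos: [0.6094, -0.0561, 0.0987]
eef_rot: [0.136, 0.991, 0.0, 0.0]
ft_force: [-0.5, -0.2, 3.9]
width: 0.0005
grip_force: 2.0
```

Request:
jog_arm --pt "0 0 0 0 0 0.6 -1" --pt "0 0 0 0 0 1.2 -1" --pt "0 0 0 0 0 1.8 -1" --pt "0 0 0 0 0 2.4 -1" --pt "0 0 0 0 0 3 -1" --pt "0 0 0 0 0 3.6 -1" --pt "0 0 0 0 0 4.2 -1" --pt "0 0 0 0 0 4.8 -1" --pt "0 0 0 0 0 5.3 -1" --pt "0 0 0 0 0 5.7 -1" --pt "0 0 0 0 0 6 -1" --pt "0 0 0 0 0 6 -1"

```text
time: 18.65
ee_pos: [0.6093, -0.0562, 0.0928]
eef_rot: [0.136, 0.991, 0.0, 0.0]
ft_force: [0.1, 0.6, 5.8]
width: 0.0005
grip_force: 3.1
```

Request:
jog_arm --pt "0 0 0 0 0 0.5 -1" --pt "0 0 0 0 0 1 -1" --pt "0 0 0 0 0 1.4 -1" --pt "0 0 0 0 0 1.7 -1" --pt "0 0 0 0 0 1.7 -1" --pt "0 0 0 0 0 1.7 -1" --pt "0 0 0 0 0 1.7 -1" --pt "0 0 0 0 0 1.7 -1"

```text
time: 19.45
ee_pos: [0.6094, -0.0562, 0.0912]
eef_rot: [0.136, 0.991, 0.0, 0.0]
ft_force: [-1.1, -0.1, 6.8]
width: 0.0006
grip_force: 3.4
```

```bash
python3 - <<'E'
from h import *
s=status.read_state();print(s['time'],s['ee_pos'],s['ft_force'])
d=snap('scene','s7.png');a=d['image']
cv2.imwrite('pics/c7.png',cv2.resize(a[180:360,240:430],None,fx=3,fy=3,interpolation=cv2.INTER_CUBIC)[:,:,::-1])
E
```

```text
19.45 [ 0.60937322 -0.05616229  0.09124052] [-1.1114424  -0.13598367  6.76693339]
```

View pics/c7.png

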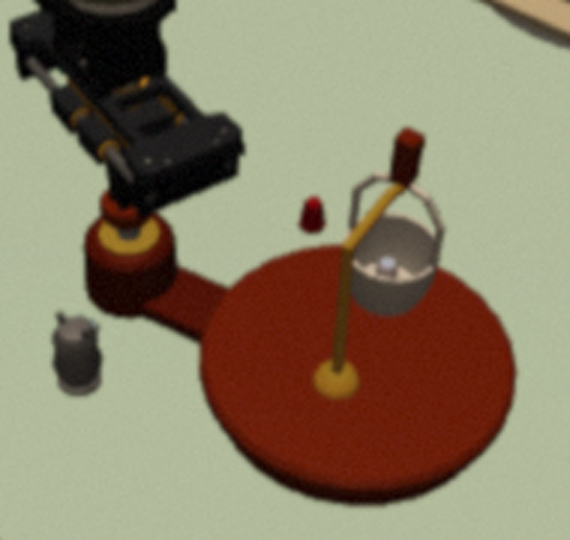

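Basket hangs clear with thimble inside; knob down, bystanders standing. Press ~1.3 mm more, wait, and check by the hook's turn (expected yaw +10.3°).

Request:
jog_arm --pt "0 0 0 0 0 0.4 -1" --pt "0 0 0 0 0 0.8 -1" --pt "0 0 0 0 0 1.1 -1" --pt "0 0 0 0 0 1.3 -1" --pt "0 0 0 0 0 1.3 -1" --pt "0 0 0 0 0 1.3 -1" --pt "0 0 0 0 0 1.3 -1" --pt "0 0 0 0 0 1.3 -1" --pt "0 0 0 0 0 1.3 -1" --pt "0 0 0 0 0 1.3 -1"

```text
time: 20.5
ee_pos: [0.6094, -0.0562, 0.09]
eef_rot: [0.136, 0.991, 0.0, 0.0]
ft_force: [-1.5, -0.3, 8.1]
width: 0.0005
grip_force: 3.7
```

```bash
python3 - <<'E'
from h import *
s=status.read_state();print(s['time'],s['ee_pos'],s['ft_force'])
d=snap('scene','s8.png');w=cloud(d)
hsv=cv2.cvtColor(d['image'],cv2.COLOR_RGB2HSV)
m=(hsv[...,0]>12)&(hsv[...,0]<30)&(hsv[...,1]>110)&(hsv[...,2]>60)&(w[...,2]>.155)&(w[...,2]<.195)&(abs(w[...,1]-.12)<.05)&(w[...,0]<.65)
p=w[m][:,:2];c=p.mean(0);v=np.linalg.svd(p-c)[2][0];v*=np.sign(v[0]);t=(p-c)@v
print(len(p),'yaw',np.degrees(np.arctan2(v[1],v[0])),c+v*t.min(),c+v*t.max())
q=w.reshape(-1,3)
b=q[(q[:,2]>.06)&(q[:,2]<.105)&(abs(q[:,0]-.535)<.05)&(abs(q[:,1]-.11)<.05)];print('basket',cv2.minEnclosingCircle((b[:,:2]*1000).astype(np.float32)),b[:,2].min())
g=q[(q[:,2]>.19)&(q[:,2]<.23)&(abs(q[:,0]-.535)<.03)&(abs(q[:,1]-.11)<.04)];print('grip',g.mean(0),g[:,2].max())
E
```

```text
20.5 [ 0.60939298 -0.05616098  0.08999678] [-1.46768915 -0.33204645  8.1487596 ]
140 yaw 5.826639582533809 [0.03518761 0.07545584] [0.61052035 0.13416628]
basket ((539.675048828125, 122.0457763671875), 33.30239486694336) 0.06631357324505571
grip [0.54102191 0.12698129 0.2035141 ] 0.21243140060735122
```

```bash
python3 - <<'E'
from h import *
d=load('s8');w=cloud(d).reshape(-1,3)
p=w[(w[:,2]>.155)&(w[:,2]<.19)&(w[:,0]>.555)&(w[:,0]<.62)&(abs(w[:,1]-.12)<.03)][:,:2]
c=p.mean(0);v=np.linalg.svd(p-c)[2][0];v*=np.sign(v[0]);print(len(p),np.degrees(np.arctan2(v[1],v[0])),p.min(0),p.max(0))
E
```

```text
121 10.65019836593229 [0.55553434 0.12273313] [0.61024684 0.1383012 ]
```

Turn is 26.2° (0.457 rad), so the plunger is at about 15 mm. Let it settle a little, then hand in.

Request:
jog_arm --pt "0 0 0 0 0 0 -1" --pt "0 0 0 0 0 0 -1" --pt "0 0 0 0 0 0 -1" --pt "0 0 0 0 0 0 -1" --pt "0 0 0 0 0 0 -1" --pt "0 0 0 0 0 0 -1" --pt "0 0 0 0 0 0 -1" --pt "0 0 0 0 0 0 -1"

```text
time: 21.35
ee_pos: [0.6094, -0.0561, 0.09]
eef_rot: [0.136, 0.991, 0.0, 0.0]
ft_force: [-1.3, 0.3, 6.8]
width: 0.0008
grip_force: 3.7
```

```bash
python3 -c "
from h import *
s=status.read_state();print(s['time'],s['ee_pos'],s['ft_force']);print(order.close_job())"
```

```text
21.35 [ 0.60938955 -0.05613246  0.0899797 ] [-1.25191136  0.32629665  6.83455732]
the job is handed in; nothing more can be done
None
```

The job is handed in at 21.4 s (no verdict came back): the silver basket hangs on the hook with the thimble inside, and the fingers hold the plunger about 15 mm down with roughly 7 N.

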